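Index the tube rack to the next row

TASK

Slide the white fader on the lamp console until it is level with the orange mark. Then pull up the black lock plunger of the tube-rack slide, slide the rack over to the next hole, the one with the green tag (not the red one), and let the plunger down there so that its pin is fully home. Finish while still holding the plunger's knob with the pin home, and leave the other things on the bench alone.

Things in the scene. Friction and masses are not known exactly. Their poses are not given: they have to be found in the camera images.
- indexer: Fixed slide for a tube rack. Grey base 230 (x) x 370 (y) x 16 mm high, origin under it on the table, slide direction y. On it an index bar along y (200 x 40 mm, centred at x = -60 mm, top at z = 36 mm) with holes at y = -80, -40, 0, 40, 80 mm. A white lens stand on the +x side reaches over the rack to x = 45 mm at y = -80 mm, z 120 to 166 mm.
- carriage (a joint): Aluminium carriage with the orange rack of green-capped tubes (190 x 90 mm, top 103 mm above the table, x = 0 to 90 mm of the indexer). Value: travel in m along the indexer's +y; starts at 0 (middle hole); holes at every 0.04; stops at +-0.083. About 2 N of friction, stays where left. With the pin in a hole it has only about 2 mm of play either way.
- carriage_pin (a point): Point on the plunger's axis at the level of the index bar's top (36 mm above the table); moves with the carriage but not up and down with the plunger.
- plunger (a joint): Spring lock plunger on the carriage, on the robot's side of the rack. Value: how far it is pulled up in m: 0 = pin fully home in a hole, 0.024 = top stop. The round-ended 10 mm pin reaches 14 mm into a 14 mm wide hole, so it is out from 0.014 up; on the bar between holes it rests at 0.014. A spring pushes it down, about 4 N at 0 and 7 N at 0.02.
- knob (a point): Black upright cylindrical knob on top of the plunger, 26 mm diameter, 26 mm high, white dot on top; this point is its centre, 105 mm above the table when the pin is home, 60 mm to the indexer's -x side. Free all round for fingers (closing along the indexer's y is best); below it a 24 mm steel bush reaches to 78 mm above the table.
- green_hole (a point): Centre of the mouth of the hole that the green tag marks, 36 mm above the table: one hole (40 mm) from the start, to the indexer's +y or -y. The green tag is a 24 x 24 x 22 mm block on the base, 36 mm from the hole to the indexer's -x (robot) side.
- red_hole (a point): The same for the red tag, on the other side of the start: the wrong hole.
- console: Fixed grey lamp console 110 (x) x 190 (y) x 30 mm high, left or right of the indexer; origin under it on the table. Along its y axis runs a black fader track (40 wide, 170 long, top 44 mm above the table).
- fader (a joint): White fader grip, 28 (console x) x 20 (console y) x 40 mm high, bottom 44.5 mm above the table. Value: travel in m towards the console's +y, 0 to 0.12; at v it stands at console y = v - 0.06. About 1.5 N of friction, it stays where it is left.
- fader_top (a point): Middle of the top of the fader grip, 84.5 mm above the table.
- mark_line (a point): Point on the track's centre line level with the orange mark, 45 mm above the table. The orange mark is a fixed upright tab 6 mm wide (console y), 20 mm (console x), 20 mm high on the console's top beside the track, its centre 34 mm to the console's -x.
- tip_box: Loose bystander: dark teal pipette-tip box with yellow tips, 120 x 82 x 64 high mm. Leave it alone.
- beaker: Loose bystander: clear open beaker, 80 across, 100 high mm. Leave it alone.
- wash_bottle: Loose bystander: white wash bottle with blue spout, 70 across, 200 high mm. Leave it alone.
- pen: Loose bystander: black and blue marker pen lying down, 130 long, 12 thick mm. Leave it alone.
- slide_box: Loose bystander: blue and white flat box, 80 x 100 x 32 high mm. Leave it alone.
There are look-alikes about, which are no part of the job. What is shaped like the console but purple is not meant.

How it is judged:
On the way, in this order (a step that is already met when the one before it is completed fails the run):
1. the fader is level with the orange mark, the rack still locked in its first hole (horizontal distance between fader_top and mark_line below 0.007 m and distance of carriage_pin from where it was at the start of the episode below 0.006 m and value of joint plunger below 0.006 m), for 0.3 s.
2. the plunger is pulled up so that its pin is out of the first hole (value of joint plunger above 0.0125 m and distance of carriage_pin from where it was at the start of the episode below 0.01 m), for 0.1 s.
3. the rack stands at the green-tagged hole with the pin fully home (horizontal distance between carriage_pin and green_hole below 0.005 m and value of joint plunger below 0.003 m), for 0.2 s.
At the end, for the whole second after the job is handed in: The fader is within 7 mm of the orange mark; the carriage's pin axis is within 5 mm of the green-tagged hole and at rest (under 10 mm/s); the plunger is within 3 mm of fully home; the fingers are still on the knob with more than 1.5 N, all through the last second (all of step 3 and horizontal distance between fader_top and mark_line below 0.007 m and velocity of joint carriage between -0.01 and 0.01 m/s and contact force between the fingers and plunger above 1.5 N); the arm keeps its last pose, push and grip.
It fails at once if the rack reaches the red-tagged hole (horizontal distance between carriage_pin and red_hole below 0.01 m).
It fails at once if a bystander is pushed more than 30 mm or knocked over (distance of any of tip_box, beaker, wash_bottle, pen, slide_box from where it was at the start of the episode above 0.03 m or angle between any of tip_box, beaker, wash_bottle, pen, slide_box's own z axis and vertical above 0.5 rad).
It also fails if it takes over 54 s, if anything falls off the work surface, if the arm or the gripper's body presses on something with over 40 N, if the wrist force passes 120 N, or if a joint passes its speed limit or range.

ROBOT

A 6-joint arm with a two-finger parallel gripper is mounted at the origin on the work surface. World frame = base frame: x ahead of the robot, y to its left, z up, the work surface at z = 0. Lengths are in m, angles in rad, forces in N, time in s.
With the tool pointing down it reaches from about 0.25 to 0.725 m from the base axis. Payload 4 kg.
Tool frame: the origin (TCP) lies midway between the tips of the shut fingers; the grasp point (between the pads) lies 19 mm behind it; z points along the fingers, y is the line along which they close (so a half turn about z gives the same grasp; the last joint's range is limited). The gripper opens to 85 mm and grips with 20 to 120 N. Pads are 22 mm wide; open, the fingers measure 114 mm over their backs; the gripper's body (76 mm by 85 mm) begins 54 mm behind the grasp point. The pads swing forward as they close: fully open they stand 13 mm farther back than shut.
Start: joints at [-1.134, 0.241, 0.005, 1.335, 0, 1.571], TCP at [0.212, -0.453, 0.231] pointing down, gripper open.
Joint ranges: [-2.72, 2.72], [-1.05, 1.87], [-1.09, 1.28], [-1.99, 2.15], [-1.42, 1.44], [-3.14, 3.14]. Speed limits (rad/s): [2.79, 2.79, 3.14, 3.14, 3.14, 3.14].

INTERFACE

Orientations are given as a unit quaternion [x, y, z, w].
In Python, from workcell import bot, camera, job_done gives the robot as it stands.
- The arm moves only by the tool carry_out, never from a script. Its argument "plan" is a list of rows, each an object of numbers: "dx", "dy", "dz": the shift along the tool's x, y, z in mm; "twist": the turn about the tool's z in degrees; "fingers": the closure, from -1 (fully open) to 1 (shut). In form: [{"dx": .., "dy": .., "dz": .., "twist": .., "fingers": ..}, ...]. A call has exactly 5 rows; each row is the pose to reach, as a shift and turn from the pose commanded when the call began, along the tool's axes at that moment; what a row does not reach only later rows make up. A row lasts 1/12 s, in which the tool goes at most 41.7 mm and 7.16 degrees, less where a joint would pass 70% of its speed; a pose out of reach is approached as far as the arm can. A call with a gripper value outside its range is refused whole. The fingers move at their own pace and stop on an object; the grip force is fixed at half the most. Time passes only in rows, so rows that repeat a pose let the fingers close, or fill a call up. It gives the time, the measured TCP pose, the force, the opening and the grip force at its end, in the units of the state.
- bot.get_obs(): the state, without advancing time (a new reading comes with each control period).
- camera(name): name is "scene" or "top"; returns a dict with "image" (400x640x3 uint8, red, green, blue), "intrinsics" (3x3 intrinsics, pixels), "eye" and "attitude" of the camera in the world. Camera axes: x right, y down, z forward; pixel columns grow to the right and rows downward; lengths in m; the calibration is good to about 2 mm. A picture is of the moment at which its call begins. There is no depth.
- job_done(): hands the job in; it is judged then, once.
The state is a dict: "clock": time; "joint_pos": joint angles; "joint_vel": joint speeds; "tau": joint torques, N m; "eef_pos": TCP position; "tool_rot": TCP orientation; "ft_force": force on the tool from outside, world axes, zero at the start; "ft_torque": the same for the moment, N m; "grip_width": finger opening in m; "grasp_force": force on a finger pad.
Only numpy, scipy, OpenCV 4.12 (cv2) and the standard library are available. Lean on these libraries where they do the work, as an engineer would, in place of code of your own. Each camera call takes 0.05 s, during which the arm holds its last target. There are 200 camera calls.

## Working session

There is one attempt and no reset: what is moved stays moved. The work goes in short steps, Python scripts to look and compute and a tool call to move; the robot and the scene stay as the last step left them, time stands still between calls to the robot, and variables do not carry over. Pictures are saved under pics/ and viewed, at most 10 in all, crops included, and the job is handed in when it is done.

Besides the shell and the picture viewer there is one more tool, called after "Call:" by a JSON object that holds its "op" and its "data". carry_out: Moves the arm, as the interface text tells. Its arguments: {"type":"object","properties":{"plan":{"type":"array","items":{"type":"object","properties":{"dx":{"type":"number"},"dy":{"type":"number"},"dz":{"type":"number"},"twist":{"type":"number"},"fingers":{"type":"number"}}}}},"required":["plan"]}

```bash
mkdir -p pics; cat > h.py <<'E'
import numpy as np, cv2
from scipy.spatial.transform import Rotation as R
from workcell import bot, camera, job_done
def snap(n,f):
    c=camera(n); cv2.imwrite(f'pics/{f}.png',c['image'][:,:,::-1])
    np.savez(f'pics/{f}.npz',K=c['intrinsics'],e=c['eye'],a=np.array(c['attitude'])); return c
def load(f): return np.load(f'pics/{f}.npz')
def rot(a):
    a=np.array(a); return a if a.shape==(3,3) else R.from_quat(a).as_matrix()
def ray(c,p):
    d=rot(c['a'])@np.linalg.inv(c['K'])@np.array([p[0],p[1],1.]); return np.array(c['e']),d/np.linalg.norm(d)
def atz(c,p,z):
    e,d=ray(c,p); return e+d*(z-e[2])/d[2]
def tri(c1,p1,c2,p2):
    A=0;b=0;rs=[ray(c1,p1),ray(c2,p2)]
    for e,d in rs:
        M=np.eye(3)-np.outer(d,d);A=A+M;b=b+M@e
    x=np.linalg.solve(A,b); return x,[np.linalg.norm(np.cross(x-e,d)) for e,d in rs]
def proj(c,X):
    q=c['K']@rot(c['a']).T@(np.array(X)-c['e']); return q[:2]/q[2]
E
python3 - <<'E'
from h import *
for n in ('scene','top'):
    c=snap(n,n+'0'); print(n,c['eye'],c['attitude'],c['intrinsics'])
print(bot.get_obs())
E
```

```text
scene [ 0.9521596  -0.61799013  1.00927951] [ 0.89873099  0.2872821  -0.10269885 -0.31496754] [[368.59005642   0.         318.02265171]
 [  0.         368.59005642 199.18382659]
 [  0.           0.           1.        ]]
top [ 0.38199791 -0.01815832  1.4947056 ] [ 0.71011415 -0.7024692   0.03284019 -0.03458959] [[370.20111493   0.         313.60243524]
 [  0.         370.20111493 198.23966447]
 [  0.           0.           1.        ]]
{'clock': 0.1, 'joint_pos': array([-1.13400405e+00,  2.41346720e-01,  3.87455574e-03,  1.33519273e+00,
       -1.69054762e-06,  1.57085210e+00]), 'joint_vel': array([ 9.26585441e-05, -1.72726249e-03,  3.33469319e-03,  3.08770477e-04,
       -2.42494274e-03,  6.68305698e-04]), 'tau': array([-1.15350226e-04, -3.73136902e+01,  2.53010219e+01,  1.08622733e-02,
       -1.11201709e-04, -5.05166724e-06]), 'eef_pos': array([ 0.21128219, -0.45255375,  0.23050339]), 'tool_rot': array([ 9.76251820e-01,  2.16636820e-01, -2.03276109e-04, -9.11900819e-04]), 'ft_force': array([-0.06386057, -0.13590019, -0.10172489]), 'ft_torque': array([ 0.02680509, -0.02278064, -0.01405103]), 'grasp_force': 0.0, 'grip_width': 0.08532885101437153}
```

View pics/scene0.png

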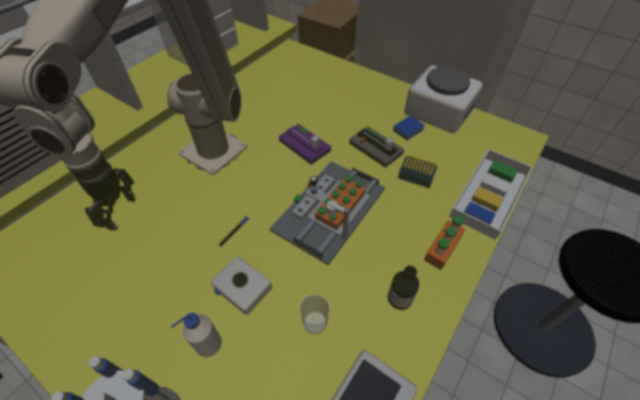

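View pics/top0.png

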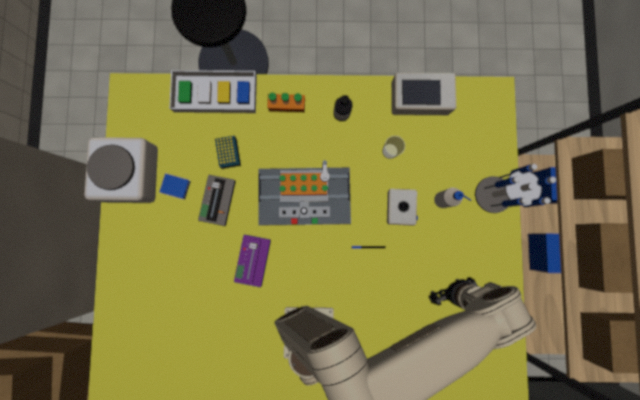

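The scene view shows the grey console at (376,146) with the purple look-alike at (304,142), and the indexer at (328,212). In the top view the console is at (217,200) and the indexer at (305,196). The red tag is at (294,221) and the green tag at (314,221). Next, enlarged crops.

```bash
python3 - <<'E'
from h import *
def crop(f,x0,y0,w,h,s): 
    return cv2.resize(cv2.imread(f'pics/{f}.png')[y0:y0+h,x0:x0+w],None,fx=s,fy=s,interpolation=cv2.INTER_CUBIC)
a=crop('top0',195,160,160,72,5); b=crop('scene0',270,120,140,110,5)
def grid(im,x0,y0,s):
    im=cv2.convertScaleAbs(im,alpha=1.5)
    for x in range(0,im.shape[1],10*s): cv2.putText(im,str(x0+x//s),(x,8),0,.3,(255,255,255),1);cv2.line(im,(x,8),(x,14),(255,255,255),1)
    for y in range(0,im.shape[0],10*s): cv2.putText(im,str(y0+y//s),(0,y+4),0,.3,(255,255,255),1)
    return im
cv2.imwrite('pics/c1.png',grid(a,195,160,5)); cv2.imwrite('pics/c2.png',grid(b,270,120,5))
E
```

```text
(no output)
```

View pics/c1.png

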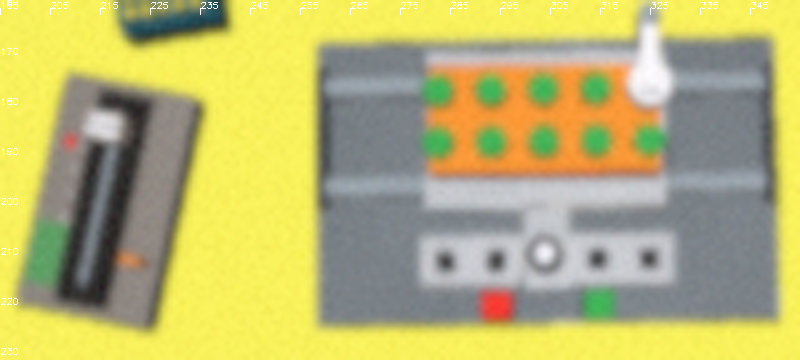

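View pics/c2.png

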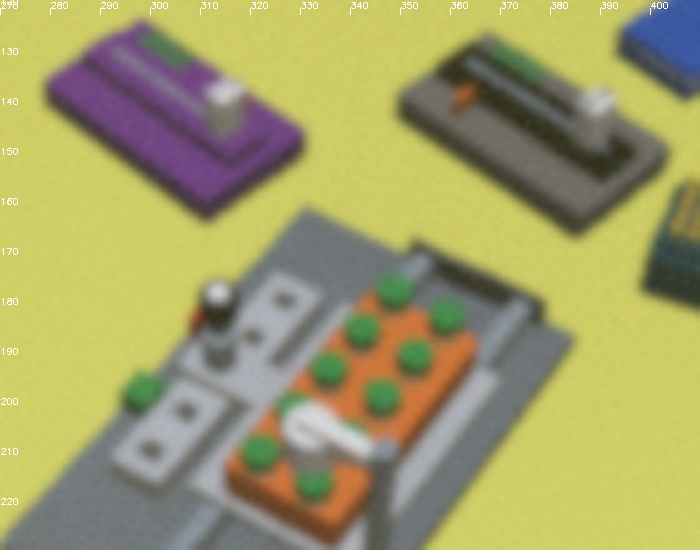

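```bash
cat > m.py <<'E'
from h import *
t=load('top0');s=load('scene0')
T=lambda x,y:((x+.5)/5-.5+195,(y+.5)/5-.5+160)
S=lambda x,y:((x+.5)/5-.5+270,(y+.5)/5-.5+120)
np.set_printoptions(precision=4,suppress=True)
for n,a,b,z in [('knob',(543,253),(218,291),.118),('fader',(99,121),(598,101),.0845),('mark',(130,260),(464,92),.05),('h+80',(445,261),(285,300),.036),('h+40',(495,261),(252,337),.036),('h-40',(597,259),(186,411),.036),('h-80',(649,258),(151,451),.036),('green',(598,302),(142,388),.038)]:
    print(n,*tri(t,T(*a),s,S(*b)),atz(t,T(*a),z),atz(s,S(*b),z))
print('console corners top',[atz(t,T(*p),.03)[:2] for p in [(69,73),(203,101),(153,327),(19,302)]])
E
python3 m.py
```

```text
knob [0.4691 0.0247 0.117 ] [np.float64(0.0007125107295265733), np.float64(0.0007125107295264024)] [0.4685 0.0242 0.118 ] [0.4702 0.0245 0.118 ]
fader [0.5686 0.3687 0.0797] [np.float64(0.0007463484854702687), np.float64(0.000746348485470448)] [0.5686 0.3679 0.0845] [0.57   0.3631 0.0845]
mark [0.465  0.3504 0.0478] [np.float64(0.0012211586901867766), np.float64(0.0012211586901868566)] [0.4639 0.3491 0.05  ] [0.4669 0.3492 0.05  ]
h+80 [0.4676 0.1049 0.0338] [np.float64(0.0011583284499845415), np.float64(0.00115832844998463)] [0.4665 0.104  0.036 ] [0.4695 0.1041 0.036 ]
h+40 [0.4677 0.0652 0.0315] [np.float64(0.0006357560590644711), np.float64(0.0006357560590645048)] [0.467  0.0645 0.036 ] [0.4704 0.0625 0.036 ]
h-40 [ 0.4701 -0.0154  0.0332] [np.float64(0.0007450716008528722), np.float64(0.0007450716008528564)] [ 0.4694 -0.0159  0.036 ] [ 0.4721 -0.0166  0.036 ]
h-80 [ 0.4715 -0.0564  0.0337] [np.float64(0.0009170538252975716), np.float64(0.000917053825297719)] [ 0.4707 -0.0569  0.036 ] [ 0.4733 -0.0571  0.036 ]
green [ 0.4354 -0.0172  0.035 ] [np.float64(0.00020728576984760003), np.float64(0.0002072857698476567)] [ 0.4355 -0.0171  0.038 ] [ 0.4368 -0.0192  0.038 ]
console corners top [array([0.6142, 0.4083]), array([0.5928, 0.3003]), array([0.4122, 0.3342]), array([0.4308, 0.4409])]
```

```bash
cat > g.py <<'E'
from h import *
import sys
np.set_printoptions(precision=4,suppress=True)
def go(x,y,z,a):
    o=bot.get_obs();M=R.from_quat(o['tool_rot']).as_matrix()
    cur=np.degrees(np.arctan2(M[1,0],M[0,0]))
    print('mm',np.round(M.T@(np.array([x,y,z])-o['eef_pos'])*1000,1),'twist',round(-(((a-cur)+180)%360-180),1),'q6',o['joint_pos'][5],'t',o['clock'],'a',cur)
if __name__=='__main__': go(*map(float,sys.argv[1:]))
E
python3 g.py .569 .367 .2305 79.6
```

```text
mm [ 670.8 -591.3    1.1] twist -54.6 q6 1.5708520975169178 t 0.1 a 25.023158493391303
```

Call:
{"op": "carry_out", "data": {"plan": [{"dx": 30, "dy": -26.5, "dz": 0, "twist": -5, "fingers": -1}, {"dx": 60, "dy": -53, "dz": 0, "twist": -11, "fingers": -1}, {"dx": 90, "dy": -79.5, "dz": 0, "twist": -17, "fingers": -1}, {"dx": 120, "dy": -106, "dz": 0, "twist": -23, "fingers": -1}, {"dx": 150, "dy": -132, "dz": 0, "twist": -29, "fingers": -1}]}}

```text
clock: 0.52
eef_pos: [0.2915, -0.2681, 0.2309]
tool_rot: [0.89, 0.456, -0.0, -0.0]
ft_force: [1.6, 0.4, 0.0]
grip_width: 0.0856
grasp_force: 0.0
```

```bash
python3 g.py .569 .367 .2305 79.6
```

```text
mm [ 677.6 -145.8    0.7] twist -25.3 q6 1.4508415091675493 t 0.5167 a 54.25723201597116
```

Call:
{"op": "carry_out", "data": {"plan": [{"dx": 40, "dy": -8, "dz": 0, "twist": -5, "fingers": -1}, {"dx": 80, "dy": -17, "dz": 0, "twist": -10, "fingers": -1}, {"dx": 120, "dy": -25, "dz": 0, "twist": -15, "fingers": -1}, {"dx": 160, "dy": -34, "dz": 0, "twist": -20, "fingers": -1}, {"dx": 200, "dy": -43, "dz": 0, "twist": -25.3, "fingers": -1}]}}

```text
clock: 0.93
eef_pos: [0.3743, -0.0809, 0.2312]
tool_rot: [0.768, 0.64, -0.0, 0.0]
ft_force: [1.0, -0.2, 0.0]
grip_width: 0.0856
grasp_force: 0.0
```

```bash
python3 g.py .569 .367 .2305 79.6
```

```text
mm [475.8 110.4   0.7] twist -0.0 q6 1.540115727650177 t 0.9333 a 79.56455941739623
```

Call:
{"op": "carry_out", "data": {"plan": [{"dx": 40, "dy": 9, "dz": 0, "twist": 0, "fingers": -1}, {"dx": 80, "dy": 18, "dz": 0, "twist": 0, "fingers": -1}, {"dx": 120, "dy": 28, "dz": 0, "twist": 0, "fingers": -1}, {"dx": 160, "dy": 37, "dz": 0, "twist": 0, "fingers": -1}, {"dx": 200, "dy": 46, "dz": 0, "twist": 0, "fingers": -1}]}}

```text
clock: 1.35
eef_pos: [0.4566, 0.1073, 0.231]
tool_rot: [0.77, 0.638, -0.0, -0.0]
ft_force: [0.8, -0.2, 0.7]
grip_width: 0.0856
grasp_force: 0.0
```

Call:
{"op": "carry_out", "data": {"plan": [{"dx": 40, "dy": 9, "dz": 5, "twist": 0, "fingers": -1}, {"dx": 80, "dy": 18, "dz": 15, "twist": 0, "fingers": -1}, {"dx": 120, "dy": 28, "dz": 25, "twist": 0, "fingers": -1}, {"dx": 160, "dy": 37, "dz": 40, "twist": 0, "fingers": -1}, {"dx": 200, "dy": 46, "dz": 50, "twist": 0, "fingers": -1}]}}

```text
clock: 1.77
eef_pos: [0.5371, 0.2914, 0.1805]
tool_rot: [0.77, 0.638, -0.001, -0.0]
ft_force: [0.8, -0.9, 0.9]
grip_width: 0.0855
grasp_force: 0.0
```

Call:
{"op": "carry_out", "data": {"plan": [{"dx": 25, "dy": 6, "dz": 10, "twist": 0, "fingers": -1}, {"dx": 50, "dy": 12, "dz": 20, "twist": 0, "fingers": -1}, {"dx": 71, "dy": 17, "dz": 30, "twist": 0, "fingers": -1}, {"dx": 71, "dy": 17, "dz": 30, "twist": 0, "fingers": -1}, {"dx": 71, "dy": 17, "dz": 30, "twist": 0, "fingers": -1}]}}

```text
clock: 2.18
eef_pos: [0.5662, 0.3568, 0.1497]
tool_rot: [0.769, 0.639, -0.002, -0.0]
ft_force: [-0.3, -0.4, 0.6]
grip_width: 0.0852
grasp_force: 0.0
```

```bash
python3 g.py .569 .367 .056 79.6; python3 - <<'E'
from h import *
c=snap('scene','scene1'); im=c['image'][:,:,::-1][80:200,310:450]
cv2.imwrite('pics/c3.png',cv2.convertScaleAbs(cv2.resize(im,None,fx=5,fy=5,interpolation=cv2.INTER_CUBIC),alpha=1.4))
E
```

```text
mm [10.8  1.2 93.6] twist -0.2 q6 2.317931708643342 t 2.1833 a 79.41898598968706
```

View pics/c3.png

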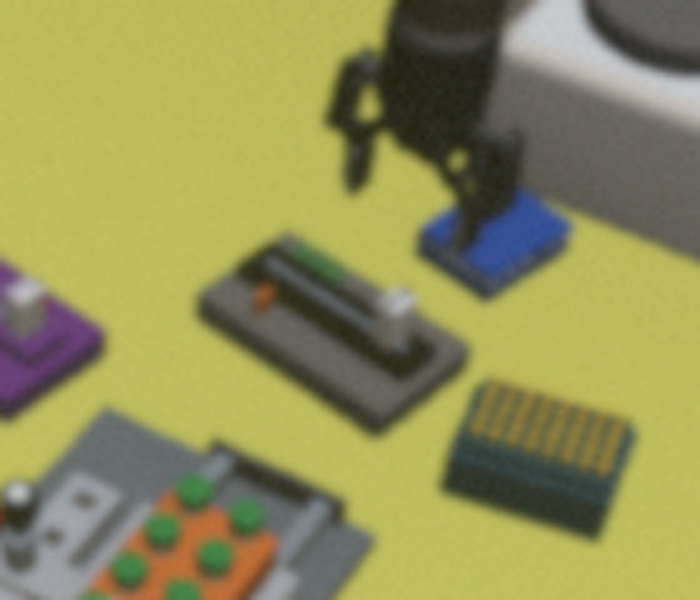

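The fingers straddle the fader at crop (398,300) and everything is clear, so I descend.

Call:
{"op": "carry_out", "data": {"plan": [{"dx": 5, "dy": 1, "dz": 30, "twist": 0, "fingers": -1}, {"dx": 10, "dy": 1, "dz": 60, "twist": 0, "fingers": -1}, {"dx": 10, "dy": 1, "dz": 94, "twist": 0, "fingers": -1}, {"dx": 10, "dy": 1, "dz": 94, "twist": 0, "fingers": -0.3}, {"dx": 10, "dy": 1, "dz": 94, "twist": 0, "fingers": 0}]}}

```text
clock: 2.65
eef_pos: [0.5684, 0.3639, 0.0571]
tool_rot: [0.77, 0.638, -0.003, -0.0]
ft_force: [0.2, 0.4, 0.4]
grip_width: 0.0641
grasp_force: 0.0
```

Call:
{"op": "carry_out", "data": {"plan": [{"dx": 0, "dy": 0, "dz": 0, "twist": 0, "fingers": 0.4}, {"dx": 0, "dy": 0, "dz": 0, "twist": 0, "fingers": 0.6}, {"dx": 0, "dy": 0, "dz": 0, "twist": 0, "fingers": 1}, {"dx": 0, "dy": 0, "dz": 0, "twist": 0, "fingers": 1}, {"dx": 0, "dy": 0, "dz": 0, "twist": 0, "fingers": 1}]}}

```text
clock: 3.07
eef_pos: [0.5713, 0.3669, 0.0615]
tool_rot: [0.77, 0.638, 0.002, 0.0]
ft_force: [-1.4, -0.6, 6.4]
grip_width: 0.0188
grasp_force: 59.8
```

```bash
python3 - <<'E'
from h import *
from g import go
o=bot.get_obs(); print(o['eef_pos'],o['grip_width'],o['grasp_force'],o['ft_force'])
cy=np.array([-.9836,.18]); m=np.array([.465,.350])
print('u fader->mark', (m-o['eef_pos'][:2])@cy*1000); go(*o['eef_pos'],79.6)
E
```

```text
[0.5713 0.3669 0.0615] 0.018823487108941436 59.75734770298004 [-1.4125 -0.5822  6.3946]
u fader->mark 101.5615508211742
mm [0. 0. 0.] twist -0.3 q6 2.3279239217192846 t 3.0667 a 79.32497481974634
```

Call:
{"op": "carry_out", "data": {"plan": [{"dx": 0, "dy": -12, "dz": -3, "twist": 0, "fingers": 1}, {"dx": 0, "dy": -30, "dz": -4, "twist": 0, "fingers": 1}, {"dx": 0, "dy": -50, "dz": -4, "twist": 0, "fingers": 1}, {"dx": 0, "dy": -70, "dz": -4, "twist": 0, "fingers": 1}, {"dx": 0, "dy": -88, "dz": -4, "twist": 0, "fingers": 1}]}}

```text
clock: 3.48
eef_pos: [0.4831, 0.3834, 0.0616]
tool_rot: [0.77, 0.638, 0.001, -0.0]
ft_force: [2.6, 3.9, -9.2]
grip_width: 0.019
grasp_force: 61.3
```

Call:
{"op": "carry_out", "data": {"plan": [{"dx": 0, "dy": -6, "dz": 0, "twist": 0, "fingers": 1}, {"dx": 0, "dy": -12, "dz": 0, "twist": 0, "fingers": 1}, {"dx": 0, "dy": -12, "dz": 0, "twist": 0, "fingers": 1}, {"dx": 0, "dy": -12, "dz": 0, "twist": 0, "fingers": 1}, {"dx": 0, "dy": -12, "dz": 0, "twist": 0, "fingers": 1}]}}

```text
clock: 3.9
eef_pos: [0.4713, 0.3856, 0.0616]
tool_rot: [0.77, 0.639, -0.0, -0.001]
ft_force: [-0.9, 5.4, -10.1]
grip_width: 0.0185
grasp_force: 61.3
```

```bash
python3 - <<'E'
from h import *
o=bot.get_obs(); print(o['eef_pos'],o['grip_width'],o['grasp_force'],o['ft_force'])
ims=[]
for n,(x,y,w,h) in dict(scene=(330,110,80,60),top=(190,155,70,75)).items():
    c=snap(n,n+'2'); im=c['image'][:,:,::-1][y:y+h,x:x+w]
    im=cv2.convertScaleAbs(cv2.resize(im,None,fx=5,fy=5,interpolation=cv2.INTER_CUBIC),alpha=1.4)
    ims.append(cv2.copyMakeBorder(im,0,375-im.shape[0],0,0,cv2.BORDER_CONSTANT))
cv2.imwrite('pics/c4.png',np.hstack(ims))
E
```

```text
[0.47128761 0.38562693 0.06160641] 0.018477029769741533 61.28164887428284 [ -0.87321715   5.43158988 -10.08213493]
```

View pics/c4.png

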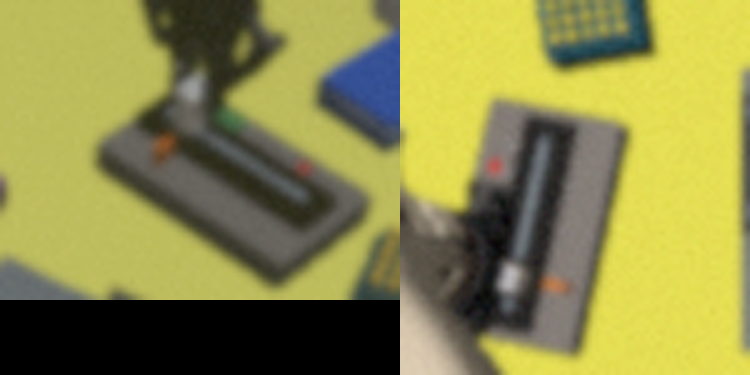

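```bash
cat > m2.py <<'E'
from h import *
np.set_printoptions(precision=4,suppress=True)
t=load('top2');s=load('scene2')
T=lambda x,y:((x+.5)/5-.5+190,(y+.5)/5-.5+155)
S=lambda x,y:((x+.5)/5-.5+330,(y+.5)/5-.5+110)
P={}
for n,a,b,z in [('fader',(109,275),(193,84),.0845),('mark',(155,285),(165,143),.045)]:
    A,B=atz(t,T(*a),z),atz(s,S(*b),z); P[n]=(A+B)/2
    print(n,*tri(t,T(*a),s,S(*b)),A,B)
# console edges by corners in top
C=[atz(t,T(*p),.03)[:2] for p in [(94,98),(227,125),(177,353)]]
cy=(C[2]-C[1])/np.linalg.norm(C[2]-C[1]); print(cy,np.linalg.norm(C[2]-C[1]),np.linalg.norm(C[1]-C[0]))
d=P['mark'][:2]-P['fader'][:2]; print('fader->mark along',d@cy,'across',d@[cy[1],-cy[0]])
d=P['mark'][:2]-bot.get_obs()['eef_pos'][:2]; print('tcp->mark along',d@cy,d@[cy[1],-cy[0]])
E
python3 m2.py
```

```text
fader [0.4703 0.3752 0.0905] [np.float64(0.0018668566226557987), np.float64(0.0018668566226559364)] [0.4692 0.3757 0.0845] [0.4684 0.3833 0.0845]
mark [0.4653 0.351  0.0465] [np.float64(0.0015452222032837986), np.float64(0.0015452222032837398)] [0.4641 0.3504 0.045 ] [0.4656 0.3537 0.045 ]
[-0.9832  0.1827] 0.18525703887743902 0.1091397168471817
fader->mark along -0.0011599616572114235 across -0.027713986855428165
tcp->mark along 0.0003497479556641694 -0.03416102039627724
```

The fader is level with the mark to about 1 mm. I release it and rise.

Call:
{"op": "carry_out", "data": {"plan": [{"dx": 0, "dy": 0, "dz": 0, "twist": 0, "fingers": 0.5}, {"dx": 0, "dy": 0, "dz": 0, "twist": 0, "fingers": 0}, {"dx": 0, "dy": 0, "dz": 0, "twist": 0, "fingers": -1}, {"dx": 0, "dy": 0, "dz": 0, "twist": 0, "fingers": -1}, {"dx": 0, "dy": 0, "dz": -10, "twist": 0, "fingers": -1}]}}

```text
clock: 4.42
eef_pos: [0.4711, 0.3834, 0.0713]
tool_rot: [0.77, 0.638, -0.001, 0.0]
ft_force: [-0.5, -0.7, -0.4]
grip_width: 0.0689
grasp_force: 0.0
```

Call:
{"op": "carry_out", "data": {"plan": [{"dx": 0, "dy": 0, "dz": -40, "twist": 0, "fingers": -1}, {"dx": 0, "dy": 0, "dz": -80, "twist": 0, "fingers": -1}, {"dx": 0, "dy": 0, "dz": -110, "twist": -7, "fingers": -1}, {"dx": 0, "dy": 0, "dz": -110, "twist": -14, "fingers": -1}, {"dx": 0, "dy": 0, "dz": -110, "twist": -21, "fingers": -1}]}}

```text
clock: 4.83
eef_pos: [0.4736, 0.3858, 0.1873]
tool_rot: [0.638, 0.77, 0.004, 0.001]
ft_force: [-0.0, -0.1, -0.6]
grip_width: 0.0854
grasp_force: 0.0
```

```bash
python3 g.py .4693 .0245 .18 181.4; python3 - <<'E'
from h import *
for n,(x,y,w,h) in dict(scene=(330,110,80,60),top=(190,155,70,75)).items(): snap(n,n+'3')
a=cv2.imread('pics/scene3.png')[110:170,330:410];b=cv2.imread('pics/top3.png')[155:230,190:260]
f=lambda i:cv2.copyMakeBorder(cv2.convertScaleAbs(cv2.resize(i,None,fx=5,fy=5,interpolation=cv2.INTER_CUBIC),alpha=1.4),0,375-5*i.shape[0],0,0,cv2.BORDER_CONSTANT)
cv2.imwrite('pics/c5.png',np.hstack([f(a),f(b)]))
E
```

```text
mm [-354.3  -71.1    5.4] twist -80.7 q6 2.0684463504651864 t 4.8333 a 100.65811761168126
```

View pics/c5.png

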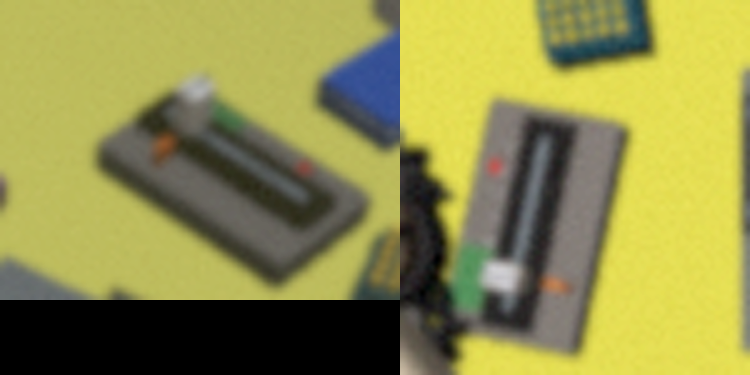

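```bash
sed -i "s/top2/top3/;s/scene2/scene3/;s/(109,275),(193,84)/(98,275),(197,88)/" m2.py; python3 m2.py
```

```text
fader [0.47   0.3861 0.0792] [np.float64(0.0007568918335208616), np.float64(0.0007568918335206931)] [0.4691 0.3841 0.0845] [0.4733 0.381  0.0845]
mark [0.4653 0.351  0.0465] [np.float64(0.0015452222032837986), np.float64(0.0015452222032837398)] [0.4641 0.3504 0.045 ] [0.4656 0.3537 0.045 ]
[-0.9832  0.1827] 0.18525703887743902 0.1091397168471817
fader->mark along 0.0006204663040374472 across -0.031177540357489507
tcp->mark along 0.0013173552340740797 -0.03347364671135696
```

The fader is at the mark: scene crop (197,87), top crop (497,275), mark (555,286). Next I go to the knob.

Call:
{"op": "carry_out", "data": {"plan": [{"dx": -40, "dy": -8, "dz": 0, "twist": -7, "fingers": -1}, {"dx": -80, "dy": -16, "dz": 0, "twist": -14, "fingers": -1}, {"dx": -120, "dy": -24, "dz": 0, "twist": -21, "fingers": -1}, {"dx": -160, "dy": -32, "dz": 0, "twist": -28, "fingers": -1}, {"dx": -200, "dy": -40, "dz": 0, "twist": -35, "fingers": -1}]}}

```text
clock: 5.35
eef_pos: [0.4677, 0.183, 0.1823]
tool_rot: [0.385, 0.923, -0.0, -0.0]
ft_force: [1.1, -0.7, -0.0]
grip_width: 0.0855
grasp_force: 0.0
```

```bash
python3 g.py .4693 .0245 .18 181.4
```

```text
mm [-113.7 -110.4    2.4] twist -46.7 q6 1.1633286258955018 t 5.35 a 134.72434264490352
```

Call:
{"op": "carry_out", "data": {"plan": [{"dx": -28, "dy": -28, "dz": 0, "twist": -7, "fingers": -1}, {"dx": -56, "dy": -55, "dz": 0, "twist": -14, "fingers": -1}, {"dx": -84, "dy": -82, "dz": 0, "twist": -21, "fingers": -1}, {"dx": -104, "dy": -101, "dz": 0, "twist": -28, "fingers": -1}, {"dx": -114, "dy": -110, "dz": 0, "twist": -35, "fingers": -1}]}}

```text
clock: 5.77
eef_pos: [0.4694, 0.0231, 0.1825]
tool_rot: [0.11, 0.994, -0.001, -0.0]
ft_force: [0.6, 0.2, 0.0]
grip_width: 0.0852
grasp_force: 0.0
```

Call:
{"op": "carry_out", "data": {"plan": [{"dx": 0, "dy": 0, "dz": 0, "twist": -7, "fingers": -1}, {"dx": 0, "dy": 0, "dz": 0, "twist": -11.5, "fingers": -1}, {"dx": 0, "dy": 0, "dz": 0, "twist": -11.5, "fingers": -1}, {"dx": 0, "dy": 0, "dz": 0, "twist": -11.5, "fingers": -1}, {"dx": 0, "dy": 0, "dz": 0, "twist": -11.5, "fingers": -1}]}}

```text
clock: 6.18
eef_pos: [0.47, 0.0267, 0.1823]
tool_rot: [0.011, 1.0, -0.0, -0.0]
ft_force: [-0.2, 0.9, 0.7]
grip_width: 0.0855
grasp_force: 0.0
```

```bash
python3 g.py .4693 .0245 .087 181.4
```

```text
mm [ 0.7 -2.2 95.3] twist -2.7 q6 0.07879065108254342 t 6.1833 a 178.7374701017026
```

Call:
{"op": "carry_out", "data": {"plan": [{"dx": 0.5, "dy": -2, "dz": 30, "twist": -2.5, "fingers": -1}, {"dx": 0.5, "dy": -2, "dz": 60, "twist": -2.5, "fingers": -1}, {"dx": 0.5, "dy": -2, "dz": 93, "twist": -2.5, "fingers": -0.5}, {"dx": 0.5, "dy": -2, "dz": 93, "twist": -2.5, "fingers": 0}, {"dx": 0.5, "dy": -2, "dz": 93, "twist": -2.5, "fingers": 0}]}}

```text
clock: 6.6
eef_pos: [0.4678, 0.0248, 0.0882]
tool_rot: [-0.012, 1.0, -0.0, -0.002]
ft_force: [0.1, 1.0, -0.2]
grip_width: 0.0517
grasp_force: 0.0
```

Call:
{"op": "carry_out", "data": {"plan": [{"dx": 0, "dy": 0, "dz": 0, "twist": 0, "fingers": 0.3}, {"dx": 0, "dy": 0, "dz": 0, "twist": 0, "fingers": 0.5}, {"dx": 0, "dy": 0, "dz": 0, "twist": 0, "fingers": 1}, {"dx": 0, "dy": 0, "dz": 0, "twist": 0, "fingers": 1}, {"dx": 0, "dy": 0, "dz": 0, "twist": 0, "fingers": 1}]}}

```text
clock: 7.02
eef_pos: [0.4714, 0.0246, 0.0916]
tool_rot: [-0.012, 1.0, -0.0, 0.002]
ft_force: [-0.8, -0.8, 5.8]
grip_width: 0.0245
grasp_force: 58.9
```

Call:
{"op": "carry_out", "data": {"plan": [{"dx": 0, "dy": 0, "dz": -8, "twist": 0, "fingers": 1}, {"dx": 0, "dy": 0, "dz": -16, "twist": 0, "fingers": 1}, {"dx": 0, "dy": 0, "dz": -24, "twist": 0, "fingers": 1}, {"dx": 0, "dy": 0, "dz": -24, "twist": 0, "fingers": 1}, {"dx": 0, "dy": 0, "dz": -24, "twist": 0, "fingers": 1}]}}

```text
clock: 7.43
eef_pos: [0.4712, 0.0246, 0.114]
tool_rot: [-0.012, 1.0, 0.0, 0.002]
ft_force: [6.2, -0.6, -6.9]
grip_width: 0.0241
grasp_force: 59.2
```

The pull is about 22 mm with 6.9 N of spring force, so the pin is out. I slide 40 mm to the green side (world -y).

Call:
{"op": "carry_out", "data": {"plan": [{"dx": 0, "dy": -6, "dz": 0, "twist": 0, "fingers": 1}, {"dx": 0, "dy": -16, "dz": 0, "twist": 0, "fingers": 1}, {"dx": 0, "dy": -27, "dz": 0, "twist": 0, "fingers": 1}, {"dx": 0, "dy": -36, "dz": 0, "twist": 0, "fingers": 1}, {"dx": 0, "dy": -40, "dz": 0, "twist": 0, "fingers": 1}]}}

```text
clock: 7.85
eef_pos: [0.4722, -0.0156, 0.1133]
tool_rot: [-0.012, 1.0, 0.001, 0.001]
ft_force: [5.7, 1.6, -8.4]
grip_width: 0.0245
grasp_force: 59.4
```

Call:
{"op": "carry_out", "data": {"plan": [{"dx": 0, "dy": 0, "dz": 0, "twist": 0, "fingers": 1}, {"dx": 0, "dy": 0, "dz": 0, "twist": 0, "fingers": 1}, {"dx": 0, "dy": 0, "dz": 0, "twist": 0, "fingers": 1}, {"dx": 0, "dy": 0, "dz": 0, "twist": 0, "fingers": 1}, {"dx": 0, "dy": 0, "dz": 0, "twist": 0, "fingers": 1}]}}

```text
clock: 8.27
eef_pos: [0.4721, -0.0157, 0.1133]
tool_rot: [-0.012, 1.0, -0.0, 0.001]
ft_force: [6.7, -0.9, -6.7]
grip_width: 0.0242
grasp_force: 59.5
```

Call:
{"op": "carry_out", "data": {"plan": [{"dx": 0, "dy": 0, "dz": 5, "twist": 0, "fingers": 1}, {"dx": 0, "dy": 0, "dz": 10, "twist": 0, "fingers": 1}, {"dx": 0, "dy": 0, "dz": 14, "twist": 0, "fingers": 1}, {"dx": 0, "dy": 0, "dz": 18, "twist": 0, "fingers": 1}, {"dx": 0, "dy": 0, "dz": 22, "twist": 0, "fingers": 1}]}}

```text
clock: 8.68
eef_pos: [0.4722, -0.0157, 0.0915]
tool_rot: [-0.012, 1.0, -0.0, 0.002]
ft_force: [3.6, -1.3, 15.0]
grip_width: 0.0242
grasp_force: 62.3
```

Call:
{"op": "carry_out", "data": {"plan": [{"dx": 0, "dy": 0, "dz": 1, "twist": 0, "fingers": 1}, {"dx": 0, "dy": 0, "dz": 2, "twist": 0, "fingers": 1}, {"dx": 0, "dy": 0, "dz": 2, "twist": 0, "fingers": 1}, {"dx": 0, "dy": 0, "dz": 2, "twist": 0, "fingers": 1}, {"dx": 0, "dy": 0, "dz": 2, "twist": 0, "fingers": 1}]}}

```text
clock: 9.1
eef_pos: [0.4723, -0.0157, 0.0916]
tool_rot: [-0.012, 1.0, -0.0, 0.002]
ft_force: [1.3, -0.2, 8.7]
grip_width: 0.0242
grasp_force: 61.5
```

```bash
python3 - <<'E'
from h import *
o=bot.get_obs(); print(o['eef_pos'],o['ft_force'],o['clock'])
snap('scene','scene4');snap('top','top4')
f=lambda n,x,y:cv2.convertScaleAbs(cv2.resize(cv2.imread(f'pics/{n}4.png')[y:y+110,x:x+75],None,fx=5,fy=5,interpolation=cv2.INTER_CUBIC),alpha=1.4)
cv2.imwrite('pics/c6.png',np.hstack([f('scene',280,140),f('top',270,140)]))
E
```

```text
[ 0.47233619 -0.01566176  0.09156218] [ 1.26713686 -0.24005903  8.71215714] 9.1
```

View pics/c6.png

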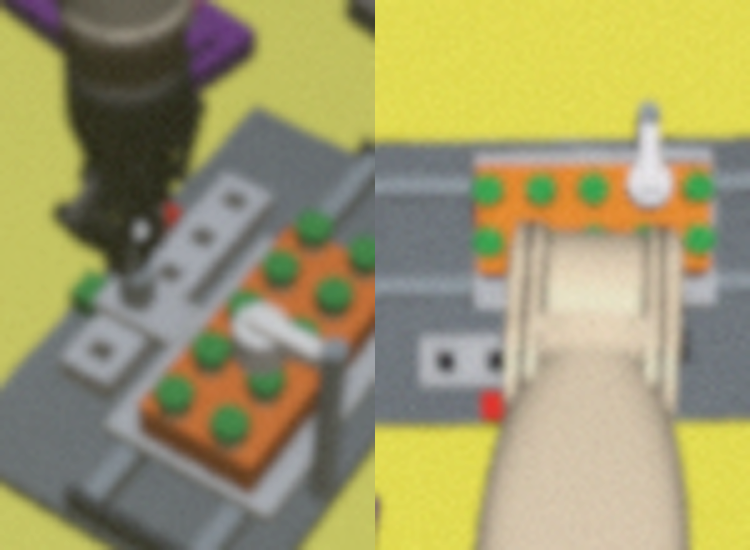

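The scene view shows the carriage one hole over, with the knob beside the green tag (crop (90,290)) and three free holes towards red. TCP height is back at the home value of 0.0916 with the pin bottomed, so I hand in.

```bash
python3 -c "
from workcell import job_done
print(job_done())"
```

```text
the job is handed in; nothing more can be done
None
```

I handed the job in at about 9 s of the 54 s, with no verdict returned: the fader measured within about 1 mm of the orange mark, the rack sits one hole over at the green tag with the pin home, and the fingers still hold the knob.

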